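# Wind up the jar lift with its loose crank

### The job

Bring up the spice jar that is sunk in the green jar lift: fit the loose crank fully down onto the lift's square shaft, wind it clockwise seen from above, about three quarters of a turn, until the platform is fully up, then lift the crank off and lay it back wholly on the black rubber mat with its red grip upward. After that take the raised jar out and stand it upright, wholly on the round cork coaster. Do not tip the jar over or disturb the mug, salt shaker and tea box, and leave the lift up.

Things in the scene. Friction and masses are not known exactly. Their poses are not given: they have to be found in the camera images.
- jar_lift: The jar lift: a fixed green box with an aluminium top, 110 (x) x 250 (y) x 120 mm high, on a 122 x 262 mm black foot. Origin: centre of its underside; z up. On its top, at its own y = -65 mm (x = 0), stands the square steel shaft; at its own y = +66 mm is an open square well, 62 x 62 mm, in which the platform with the jar goes up and down.
- shaft_seat (a point): Centre of the top of the round shaft collar (32 mm across), 124 mm above the worktop, on the shaft's axis: the crank's underside rests here when fully fitted. Turns with the shaft; x and y are square to the shaft's flats. The shaft is 18 x 18 mm, rises 29 mm above this point and its last 7 mm taper to 11 x 11 mm.
- platform (a joint): Height in m of the platform above its lowest place: 0 at the start, 0.075 fully up after three quarters of a turn (4.71 rad) of the shaft clockwise seen from above; stops at both ends. Friction (about 2 N at the crank's grip) keeps it where it is left. The platform's top is 18 mm above the worktop when down and 93 mm when fully up.
- crank: Loose crank, 0.2 kg, flat on the mat at first: dark hub 34 x 34 x 42 mm high with a square socket (20.5 x 20.5, 34 deep) open below; a flat arm 22 mm wide, 12 high runs along +x, level with the underside, to the upright red grip. Origin: centre of the hub's underside; z up. The heavy hub's y faces are free for the fingers. Fits the shaft in any of four quarter turns, about 0.1 rad of play.
- grip_mid (a point): Middle of the crank's red grip, at crank x = 75 mm, z = 44 mm. The grip is upright, 26 mm across, from 15 to 73 mm above the crank's underside, and spins freely on the arm. Axes as the crank's.
- rubber_mat: Black rubber mat, fixed, 160 (x) x 200 (y) x 4 mm, on the worktop to the left or right of the lift. Origin: centre of its underside.
- cork_coaster: Round cork coaster, fixed, 110 mm across, 8 mm high, on the other side of the lift from the mat. Origin: centre of its underside.
- spice_jar: Glass spice jar with green contents and a black cap, 41 mm across, 91 mm high, 0.12 kg, standing on the platform in the well. Origin: centre of its underside; z up. At the start its top is 11 mm below the lift's top, out of the fingers' reach; with the platform fully up it stands 64 mm out of it.
- mug: White dotted mug, 92 x 127 x 93 mm, loose, behind the lift. Origin: centre of its underside. Leave alone.
- salt_shaker: Grey salt shaker, 44 mm across, 90 mm high, loose, behind the lift. Origin: centre of its underside. Leave alone.
- tea_box: Red tea box, 69 x 133 x 66 mm, loose, behind the lift. Origin: centre of its underside. Leave alone.

How it is judged:
By the outcome, as a careful person would: the job done as asked, in the order asked, and still so for the second after the job is handed in, with the robot touching nothing.
It also fails if it takes over 72 s, if anything falls off the work surface, if the arm or the gripper's body presses on something with over 40 N, if the wrist force passes 120 N, or if a joint passes its speed limit or range.

### The arm

A 6-joint arm with a two-finger parallel gripper is mounted at the origin on the work surface; the furniture and walls round the work are solid. World frame = base frame: x ahead of the robot, y to its left, z up, the work surface at z = 0. Lengths are in m, angles in rad, forces in N, time in s.
With the tool pointing down it reaches from about 0.35 to 0.975 m from the base axis. Payload 4.9 kg.
Tool frame: the origin (TCP) lies midway between the tips of the shut fingers; the grasp point (between the pads) lies 19 mm behind it; z points along the fingers, y is the line along which they close (so a half turn about z gives the same grasp; the last joint's range is limited). The gripper opens to 85 mm and grips with 20 to 120 N. Pads are 22 mm wide; open, the fingers measure 114 mm over their backs; the gripper's body (76 mm by 85 mm) begins 54 mm behind the grasp point. The pads swing forward as they close: fully open they stand 13 mm farther back than shut.
Start: joints at [-1.325, 0.053, 1.613, -0, 1.476, -0.119], TCP at [0.223, -0.584, 0.231] pointing down, gripper open.
Joint ranges: [-3.01, 3.01], [-1.01, 2.22], [0.06, 2.58], [-1.02, 4.17], [0.09, 2.62], [-3.14, 3.14]. Speed limits (rad/s): [2.57, 2.57, 3.14, 3.14, 3.14, 3.14].

### API

Orientations are given as a unit quaternion [w, x, y, z].
In Python, from plant import manip gives the robot as it stands.
- The arm moves only by the shell command python3 shift.py, which reads ROWS from standard input. ROWS is a JSON list that holds a single list of rows (three levels of brackets), with 1 to 5 rows, each of 7 numbers: the opening from 0.0 (shut) to 1.0 (fully open), then dx, dy, dz in units of 25 mm, then a rotation vector rx, ry, rz in units of 0.1 rad; each row shifts and turns the commanded pose from where the row before left it, along the tool's axes as they then stand; what a row does not reach is not made up. A row lasts 1/8 s, in which the tool goes at most 0.0625 m and 0.188 rad, less where a joint would pass 70% of its speed; a pose out of reach is approached as far as the arm can. The fingers move at their own pace and stop on an object; the grip force is fixed at half the most. Time passes only in rows, so rows that do not move let the fingers close. It prints the time, the measured TCP pose, the force, the opening and the grip force at its end. Input that does not fit is refused with a message, and nothing moves.
- manip.state(): the state, without advancing time (a new reading comes with each control period).
- manip.grab_frame(name): name is "side" or "top"; returns the picture (384x512x3 uint8, red, green, blue); there is no depth.
- manip.camera_params(name): a dict with "intrinsics" (3x3 intrinsics, pixels), "xyz" and "orientation" of the camera in the world. Camera axes: x right, y down, z forward; pixel columns grow to the right and rows downward; lengths in m; the calibration is good to about 2 mm. A picture is of the moment at which its call begins. camera_params takes no time and is no camera call.
- manip.job_done(): hands the job in; it is judged then, once.
The state is a dict: "time": time; "joint_pos": joint angles; "joint_vel": joint speeds; "joint_efforts": joint torques, N m; "tool_pos": TCP position; "tool_rot": TCP orientation; "contact_force": force on the tool from outside, world axes, zero at the start; "ft_torque": the same for the moment, N m; "gripper_width": opening from 0.0 (shut) to 1.0 (fully open); "grasp_force": force on a finger pad.
Only numpy, scipy, OpenCV 4.12 (cv2) and the standard library are available. Lean on these libraries where they do the work, as an engineer would, in place of code of your own. Each camera call takes 0.05 s, during which the arm holds its last target. There are 200 camera calls.

## Working session

There is one attempt and no reset: what is moved stays moved. The work goes in short steps, Python scripts to look and compute and a shell command to move; the robot and the scene stay as the last step left them, time stands still between calls to the robot, and variables do not carry over. Pictures are saved under pics/ and viewed, at most 10 in all, crops included, and the job is handed in when it is done.

```bash
ls; mkdir -p pics; python3 - <<'E'
from plant import manip
import cv2,json
for n in("side","top"):
    im=manip.grab_frame(n);cv2.imwrite(f"pics/{n}0.png",im[:,:,::-1]);print(n,manip.camera_params(n))
print(manip.state())
E
```

```text
pics
plant.py
shift.py
side {'intrinsics': array([[396.52841232,   0.        , 254.04791857],
       [  0.        , 396.52841232, 188.67158675],
       [  0.        ,   0.        ,   1.        ]]), 'xyz': array([0.39689469, 0.75897183, 0.90646194]), 'orientation': array([ 0.05505989, -0.13842499,  0.91250973, -0.38096315])}
top {'intrinsics': array([[467.9587481 ,   0.        , 259.73856365],
       [  0.        , 467.9587481 , 193.94777618],
       [  0.        ,   0.        ,   1.        ]]), 'xyz': array([ 0.39401989, -0.02143742,  1.57315925]), 'orientation': array([-0.05781933,  0.71223069, -0.69801771,  0.04642896])}
{'time': 0.1, 'joint_pos': array([-1.32499039e+00,  5.32951196e-02,  1.61413781e+00, -4.23799310e-06,
        1.47601134e+00, -1.18992711e-01]), 'joint_vel': array([ 1.09033919e-03, -6.71606407e-04, -3.45180760e-03, -5.35209548e-04,
       -8.03879509e-04,  8.42421044e-05]), 'joint_efforts': array([-2.38977145e-04, -3.94908893e+01, -3.71360886e+01, -1.48315103e-04,
        3.94315110e-03,  7.13985415e-06]), 'tool_pos': array([ 0.22284239, -0.58332524,  0.23019459]), 'tool_rot': array([-9.23813825e-04,  9.83410853e-01,  1.81389736e-01, -6.07680761e-05]), 'contact_force': array([-0.04444346, -0.48617469, -0.06428424]), 'ft_torque': array([ 0.02154844,  0.01543224, -0.01987314]), 'grasp_force': 0.0, 'gripper_width': 1.000916031659793}
```
View pics/side0.png

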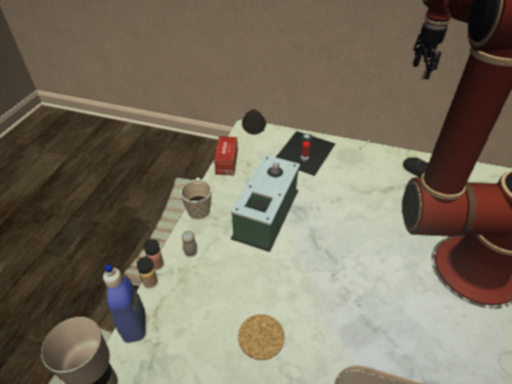

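View pics/top0.png

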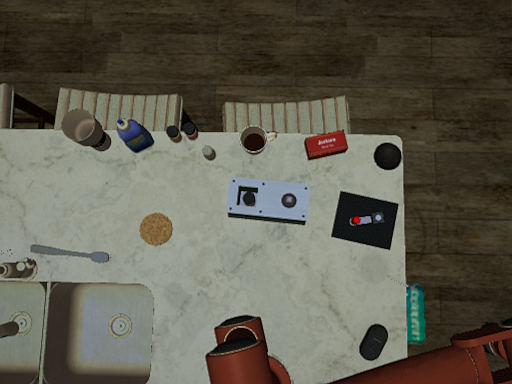

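The side view shows the lift centre near (265,205), the mat and red grip near (306,148), and the coaster at (261,337). In the top view the red grip is at (356,220), the hub at (377,217), the shaft at (289,200), the jar at (249,199) and the coaster at (156,229).

```bash
cat > h.py <<'E'
import numpy as np,cv2
from plant import manip
from scipy.spatial.transform import Rotation as R
def rot(q): return R.from_quat(np.roll(q,-1)).as_matrix()
def ray(n,uv):
    p=manip.camera_params(n); d=rot(p["orientation"])@np.linalg.inv(p["intrinsics"])@[*uv,1]
    return np.array(p["xyz"]),d
def plane(n,uv,z):
    c,d=ray(n,uv); return (c+d*(z-c[2])/d[2]).round(4)
def proj(n,X):
    p=manip.camera_params(n); v=p["intrinsics"]@rot(p["orientation"]).T@(np.array(X)-p["xyz"]); return (v[:2]/v[2]).round(1)
def blobs(m,amin=15):
    k,l,s,c=cv2.connectedComponentsWithStats(m.astype(np.uint8)); return [(i,c[i].round(2),s[i]) for i in range(1,k) if s[i][4]>=amin],l
def load(f): return cv2.imread(f)[:,:,::-1].copy()
E
python3 - <<'E'
from h import *
for n in("side","top"):
    im=load(f"pics/{n}0.png");h=cv2.cvtColor(im,cv2.COLOR_RGB2HSV).astype(int)
    H,S,V=h[...,0],h[...,1],h[...,2]
    red=((H<6)|(H>174))&(S>170)&(V>100)
    cork=(H>8)&(H<22)&(S>90)&(V>90)
    alu=(H>95)&(H<125)&(S>15)&(S<90)&(V>120)
    for nm,m,a in(("red",red,10),("cork",cork,500),("alu",alu,400)):
        for i,c,s in blobs(m,a)[0]: print(n,nm,c,s)
    for nm,x in(("coaster",0),):pass
im=load("pics/top0.png")
cv2.imwrite("pics/topcrop.png",cv2.resize(im[165:260,220:405],None,fx=4.3,fy=4.3,interpolation=cv2.INTER_CUBIC)[:,:,::-1])
im=load("pics/side0.png")
cv2.imwrite("pics/sidecrop.png",cv2.resize(im[120:255,220:345],None,fx=4.4,fy=4.4,interpolation=cv2.INTER_CUBIC)[:,:,::-1])
E
```

```text
side red [225.71 148.31] [215 137  21  23 251]
side red [305.68 145.52] [303 141   7  13  56]
side red [222.06 165.94] [216 165  13   4  31]
side red [490.84 200.56] [472 184  40  32 793]
side red [457.05 206.17] [438 194  29  22 263]
side red [506.85 287.18] [500 276  12  21  55]
side cork [260.88 336.67] [ 239  315   45   45 1595]
top red [326.89 142.73] [307 131  41  25 449]
top red [324.4 151.9] [321 151   8   3  10]
top red [356.17 219.51] [353 216   7   8  41]
top cork [155.6  228.83] [140 213  32  32 802]
top alu [269.02 198.42] [ 226  177   84   44 2440]
top alu [ 92.47 329.4 ] [  82  296   26   64 1039]
```

View pics/topcrop.png

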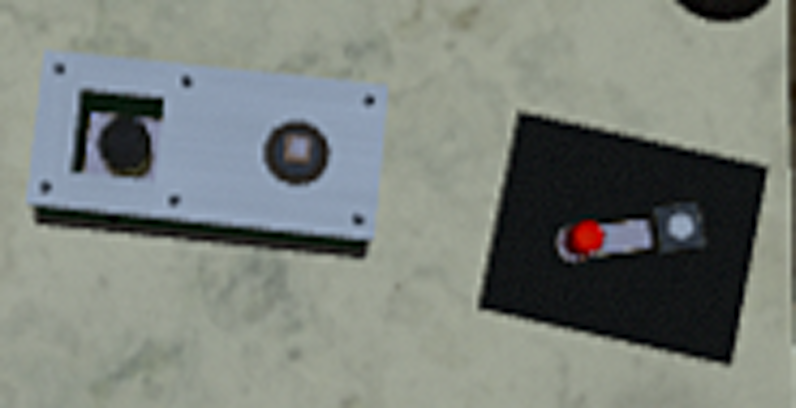

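View pics/sidecrop.png

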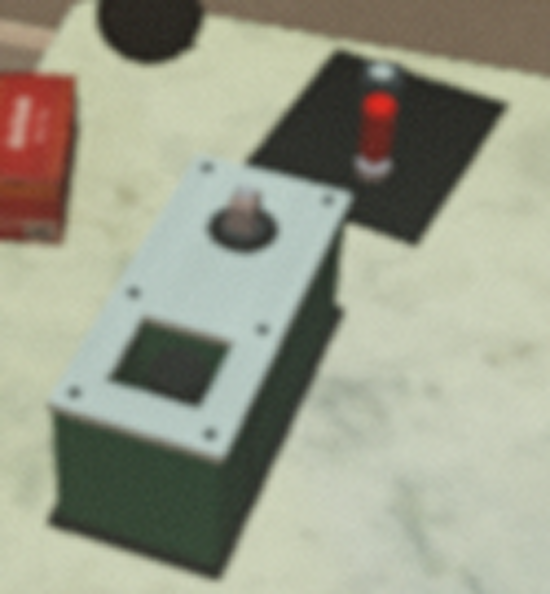

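The crops show, in top-crop pixels: hub at (680,226), grip at (585,238), collar at (297,153), well at (123,140). In the side crop the shaft stands upright at (243,205), its flats roughly aligned with the lift.

```bash
python3 - <<'E'
from h import *
im=load("pics/top0.png");h=cv2.cvtColor(im,cv2.COLOR_RGB2HSV).astype(int);H,S,V=h[...,0],h[...,1],h[...,2]
P=lambda u,v:((u+.5)/4.3-.5+220,(v+.5)/4.3-.5+165)
Q=lambda u,v:((u+.5)/4.4-.5+220,(v+.5)/4.4-.5+120)
alu=(H>95)&(H<125)&(S>15)&(S<90)&(V>120)
b,l=blobs(alu,2000)
pts=np.argwhere(l==b[0][0])[:,::-1]
hull=cv2.convexHull(pts.astype(np.float32))[:,0]
W=np.array([plane("top",p,.12)[:2] for p in hull],np.float32)
print("lift rect",cv2.minAreaRect(W))
print("lift corners",[plane("top",P(*p),.12)[:2] for p in((47,52),(387,87),(367,240),(30,203))])
print("lift corners side",[plane("side",Q(*p),.12)[:2] for p in((200,155),(354,192),(222,461),(52,405))])
print("collar",plane("top",P(297,153),.124),plane("side",Q(243,228),.124))
print("shafttop",plane("top",P(298,147),.153),plane("side",Q(245,190),.153))
print("hub top light",plane("top",P(680,226),.046),plane("side",Q(382,74),.046))
print("hub corners",[plane("top",P(*p),.046)[:2] for p in((652,208),(697,202),(706,246),(660,252))])
print("grip top",plane("top",(356.17,219.51),.077), plane("side",Q(379,101),.077))
print("arm end centre",plane("top",P(565,247),.016))
print("mat corners",[plane("top",P(*p),.004)[:2] for p in((518,112),(768,167),(730,364),(480,308))])
print("coaster",plane("top",(155.6,228.8),.008),plane("side",(260.88,336.67),.008))
print("jar top",plane("top",P(126,144),.109))
E
```

```text
lift rect ((0.5976549983024597, -0.020988762378692627), (0.25418445467948914, 0.11555548757314682), 85.08857727050781)
lift corners [array([0.6631, 0.0978]), array([ 0.6417, -0.1518]), array([ 0.5292, -0.138 ]), array([0.5513, 0.1067])]
lift corners side [array([ 0.6383, -0.153 ]), array([ 0.5267, -0.1468]), array([0.5489, 0.1119]), array([0.6589, 0.1001])]
collar [ 0.5912 -0.0865  0.124 ] [ 0.5889 -0.0842  0.124 ]
shafttop [ 0.5916 -0.0859  0.153 ] [ 0.5901 -0.0892  0.153 ]
hub top light [ 0.5515 -0.3811  0.046 ] [ 0.5486 -0.381   0.046 ]
hub corners [array([ 0.5648, -0.3601]), array([ 0.5701, -0.3943]), array([ 0.5367, -0.4005]), array([ 0.5314, -0.3657])]
grip top [ 0.5395 -0.3049  0.077 ] [ 0.5384 -0.3059  0.077 ]
arm end centre [ 0.5365 -0.2993  0.016 ]
mat corners [array([ 0.6434, -0.2653]), array([ 0.6036, -0.4603]), array([ 0.4497, -0.4277]), array([ 0.4889, -0.2353])]
coaster [0.5015 0.3532 0.008 ] [0.4997 0.356  0.008 ]
jar top [0.5975 0.0384 0.109 ]
```

```bash
python3 - <<'E'
from h import *
def avg(n,k=8): return np.mean([manip.grab_frame(n).astype(float) for _ in range(k)],0).astype(np.uint8)
a=avg("top");b=avg("side")
cv2.imwrite("pics/topA.png",a[:,:,::-1]);cv2.imwrite("pics/sideA.png",b[:,:,::-1])
z=lambda im,u,v,w:cv2.resize(im[v-w:v+w+1,u-w:u+w+1],(390,390),interpolation=cv2.INTER_CUBIC)
cv2.imwrite("pics/shaft.png",np.hstack([z(a,289,200,11),z(b,275,169,11)])[:,:,::-1])
# predicted shaft-flat projections for lift yaw
c=np.array([.591,-.086])
for yaw in(-.0855,):
  for n,(u,v) in(("top",(289,200)),("side",(275,169))):
    print(n,[(((proj(n,[*(c+hw*np.array([np.cos(yaw+k*np.pi/2+np.pi/4),np.sin(yaw+k*np.pi/2+np.pi/4)])*2**.5),zz])-[u-11,v-11]+.5)*390/23)).round() for zz,hw in((.153,.0055),(.146,.009)) for k in range(4)])
E
```

```text
top [array([166., 144.]), array([161., 205.]), array([222., 210.]), array([227., 151.]), array([148., 129.]), array([137., 227.]), array([237., 237.]), array([246., 139.])]
side [array([149., 112.]), array([210., 129.]), array([232.,  88.]), array([171.,  73.]), array([120., 151.]), array([220., 178.]), array([256., 112.]), array([158.,  86.])]
```

View pics/shaft.png

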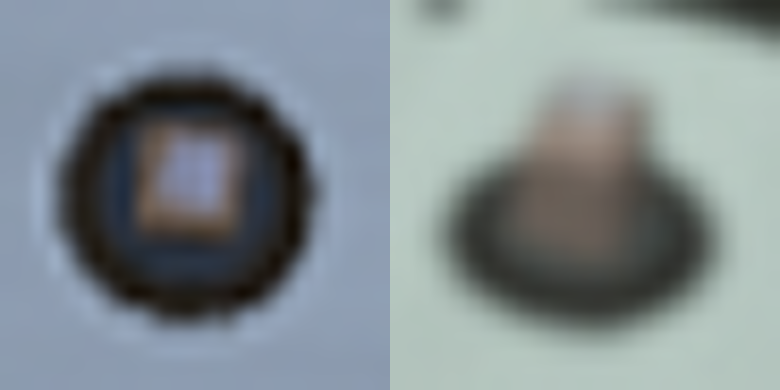

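The flats are sharp and match the lift's yaw: the shaft-top corners are near (140,125), (135,232), (235,237) and (245,130), within 0.5 px of prediction. Next I grasp the hub.

Careful with the scale: shifts go in units of 25 mm and turns go in units of 0.1 rad. That gives: -0.17 rad is -1.7.

```bash
cat > go.py <<'E'
import sys
from h import *
x,y,z,psi=map(float,sys.argv[1:5])
s=manip.state();M=rot(s["tool_rot"])
T=np.column_stack([[np.cos(psi),np.sin(psi),0],[np.sin(psi),-np.cos(psi),0],[0,0,-1]])
r=R.from_matrix(M.T@T).as_rotvec();d=np.array([x,y,z])-s["tool_pos"]
print("t",round(s["time"],2),"pos",s["tool_pos"].round(4),"psi",round(np.arctan2(M[1,0],M[0,0]),4),"rot",r.round(4),"d_now",(M.T@d).round(4),"d_after",(T.T@d).round(4),"q6",s["joint_pos"][5].round(3),"q1",s["joint_pos"][0].round(3),"F",s["contact_force"].round(1),"tq",s["ft_torque"].round(2),"w",round(s["gripper_width"],3),"g",round(s["grasp_force"],1))
E
echo '[[[1, 0, 0, 0, 0, 0, -1.7], [1, 0, 0, 0, 0, 0, -1.7], [1, 0, 0, 0, 0, 0, -1.7], [1, 0, 0, 0, 0, 0, -1.7]]]' | python3 shift.py
echo '[[[1, 0, 0, 0, 0, 0, -1.7], [1, 0, 0, 0, 0, 0, -1.7], [1, 0, 0, 0, 0, 0, -1.7], [1, 0, 0, 0, 0, 0, -1.7]]]' | python3 shift.py
python3 go.py .551 -.381 .15 1.724
```

```text
time: 1.4
tool_pos: [0.223, -0.5839, 0.2313]
tool_rot: [0.0, 0.865, 0.501, -0.0]
contact_force: [0.0, -0.4, -0.3]
gripper_width: 1.004
grasp_force: 0.0
time: 1.9
tool_pos: [0.223, -0.5839, 0.2313]
tool_rot: [0.0, 0.648, 0.761, -0.0]
contact_force: [-0.3, 0.5, -0.0]
gripper_width: 0.999
grasp_force: 0.0
t 1.9 pos [ 0.223  -0.5839  0.2313] psi 1.7304 rot [-0.      0.      0.0064] d_now [0.1481 0.3561 0.0813] d_after [0.1504 0.3551 0.0813] q6 -1.485 q1 -1.325 F [-0.3  0.5 -0. ] tq [-0.   -0.   -0.01] w 0.999 g 0.0
```

```bash
echo '[[[1, 0.74, 1.78, 0.4, 0, 0, 0.06], [1, 0.74, 1.78, 0.4, 0, 0, 0], [1, 0.74, 1.78, 0.4, 0, 0, 0], [1, 0.74, 1.78, 0.4, 0, 0, 0]]]' | python3 shift.py
echo '[[[1, 0.74, 1.78, 0.4, 0, 0, 0], [1, 0.74, 1.78, 0.4, 0, 0, 0], [1, 0.74, 1.78, 0.4, 0, 0, 0], [1, 0.74, 1.78, 0.4, 0, 0, 0]]]' | python3 shift.py
python3 go.py .551 -.381 .012 1.724
```

```text
time: 2.4
tool_pos: [0.3892, -0.4833, 0.1912]
tool_rot: [0.0, 0.653, 0.757, -0.0]
contact_force: [0.3, 0.1, -0.1]
gripper_width: 1.0
grasp_force: 0.0
time: 2.9
tool_pos: [0.5544, -0.3839, 0.1511]
tool_rot: [0.0, 0.653, 0.757, -0.0]
contact_force: [0.4, 0.6, -0.4]
gripper_width: 1.001
grasp_force: 0.0
t 2.9 pos [ 0.5544 -0.3839  0.1511] psi 1.7188 rot [ 0.0002  0.0004 -0.0052] d_now [ 0.0034 -0.003   0.1391] d_after [ 0.0034 -0.003   0.1391] q6 -0.864 q1 -0.716 F [ 0.4  0.6 -0.4] tq [ 0.02 -0.02 -0.03] w 1.001 g 0.0
```

Scaled: 0.045 m is 1.8, 0.03 m is 1.2, -0.005 rad is -0.05.

```bash
echo '[[[1, 0.136, -0.12, 1.2, 0, 0, -0.05], [1, 0, 0, 1.8, 0, 0, 0], [1, 0, 0, 1.8, 0, 0, 0], [1, 0, 0, 0.76, 0, 0, 0], [1, 0, 0, 0, 0, 0, 0]]]' | python3 shift.py
python3 go.py .551 -.381 .012 1.724
echo '[[[0, 0, 0, 0, 0, 0, 0], [0, 0, 0, 0, 0, 0, 0], [0, 0, 0, 0, 0, 0, 0], [0, 0, 0, 0, 0, 0, 0], [0, 0, 0, 0, 0, 0, 0]]]' | python3 shift.py
python3 go.py .551 -.381 .012 1.724
```

```text
time: 3.52
tool_pos: [0.5489, -0.3812, 0.011]
tool_rot: [-0.001, 0.651, 0.759, 0.0]
contact_force: [-0.4, -0.7, -0.2]
gripper_width: 1.003
grasp_force: 0.0
t 3.52 pos [ 0.5489 -0.3812  0.011 ] psi 1.7237 rot [-0.0018 -0.0022 -0.0003] d_now [-0.0001  0.0021 -0.001 ] d_after [-0.0001  0.0021 -0.001 ] q6 -0.871 q1 -0.718 F [-0.4 -0.7 -0.2] tq [-0.03  0.    0.08] w 1.003 g 0.0
time: 4.15
tool_pos: [0.5508, -0.3828, 0.0143]
tool_rot: [0.002, 0.651, 0.759, -0.0]
contact_force: [-0.0, 1.5, 6.5]
gripper_width: 0.389
grasp_force: 61.2
t 4.15 pos [ 0.5508 -0.3828  0.0143] psi 1.7238 rot [ 0.002   0.0025 -0.0002] d_now [0.0018 0.0005 0.0023] d_after [0.0017 0.0005 0.0023] q6 -0.871 q1 -0.718 F [-0.   1.5  6.5] tq [-0.    0.09 -0.02] w 0.389 g 61.2
```

```bash
echo '[[[0, 0, 0, -1.2, 0, 0, 0], [0, 0, 0, -1.6, 0, 0, 0], [0, 0, 0, -1.6, 0, 0, 0], [0, 0, 0, -1.6, 0, 0, 0], [0, 0, 0, -1.4, 0, 0, 0]]]' | python3 shift.py
echo '[[[0, 0, 0, 0, 0, 0, -1.66], [0, 0, 0, 0, 0, 0, -1.66], [0, 0, 0, 0, 0, 0, -1.66], [0, 0, 0, 0, 0, 0, -1.66]]]' | python3 shift.py
echo '[[[0, 0, 0, 0, 0, 0, -1.66], [0, 0, 0, 0, 0, 0, -1.66], [0, 0, 0, 0, 0, 0, -1.66], [0, 0, 0, 0, 0, 0, -1.66], [0, 0, 0, 0, 0, 0, 0]]]' | python3 shift.py
python3 go.py .5915 -.0855 .2 3.056
```

```text
time: 4.78
tool_pos: [0.5492, -0.3814, 0.1977]
tool_rot: [-0.001, 0.651, 0.759, -0.0]
contact_force: [0.3, 0.4, -1.3]
gripper_width: 0.387
grasp_force: 60.4
time: 5.28
tool_pos: [0.549, -0.3812, 0.1958]
tool_rot: [-0.001, 0.365, 0.931, 0.0]
contact_force: [-1.2, 0.0, -2.0]
gripper_width: 0.391
grasp_force: 60.5
time: 5.9
tool_pos: [0.5491, -0.3813, 0.196]
tool_rot: [-0.001, 0.046, 0.999, 0.001]
contact_force: [0.4, 0.4, -1.3]
gripper_width: 0.386
grasp_force: 60.4
t 5.9 pos [ 0.5491 -0.3813  0.196 ] psi 3.0499 rot [ 0.0013 -0.0018 -0.0061] d_now [-0.0151  0.2985 -0.0037] d_after [-0.017   0.2984 -0.004 ] q6 -2.197 q1 -0.718 F [ 0.4  0.4 -1.3] tq [-0.01 -0.06  0.05] w 0.386 g 60.4
```

```bash
echo '[[[0, -0.1, 1.7, -0.024, 0, 0, -0.06], [0, -0.1, 1.704, -0.024, 0, 0, 0], [0, -0.1, 1.704, -0.024, 0, 0, 0], [0, -0.1, 1.704, -0.024, 0, 0, 0]]]' | python3 shift.py
echo '[[[0, -0.1, 1.704, -0.024, 0, 0, 0], [0, -0.1, 1.704, -0.024, 0, 0, 0], [0, -0.1, 1.704, -0.024, 0, 0, 0], [0, 0, 0, 0, 0, 0, 0], [0, 0, 0, 0, 0, 0, 0]]]' | python3 shift.py
python3 go.py .5915 -.0855 .2 3.056
python3 - <<'E'
from h import *
a=manip.grab_frame("top");b=manip.grab_frame("side")
cv2.imwrite("pics/t1.png",a[:,:,::-1]);cv2.imwrite("pics/s1.png",b[:,:,::-1])
z=lambda im,u,v,w:cv2.resize(im[v-w:v+w+1,u-w:u+w+1],(400,400),interpolation=cv2.INTER_CUBIC)
cv2.imwrite("pics/fit.png",np.hstack([z(a,289,200,32),z(b,275,160,32)])[:,:,::-1])
E
```

```text
time: 6.4
tool_pos: [0.5738, -0.2115, 0.1991]
tool_rot: [-0.0, 0.044, 0.999, 0.0]
contact_force: [-0.0, 1.0, -2.0]
gripper_width: 0.391
grasp_force: 60.6
time: 7.02
tool_pos: [0.592, -0.0865, 0.2011]
tool_rot: [-0.0, 0.043, 0.999, -0.0]
contact_force: [0.6, -0.4, -1.8]
gripper_width: 0.389
grasp_force: 60.8
t 7.03 pos [ 0.592  -0.0865  0.2011] psi 3.0565 rot [-0.0004 -0.0008  0.0005] d_now [0.0006 0.0009 0.0011] d_after [0.0006 0.0009 0.0011] q6 -1.755 q1 -0.269 F [ 0.6 -0.4 -1.8] tq [ 0.03 -0.04 -0.03] w 0.389 g 60.8
```

View pics/fit.png

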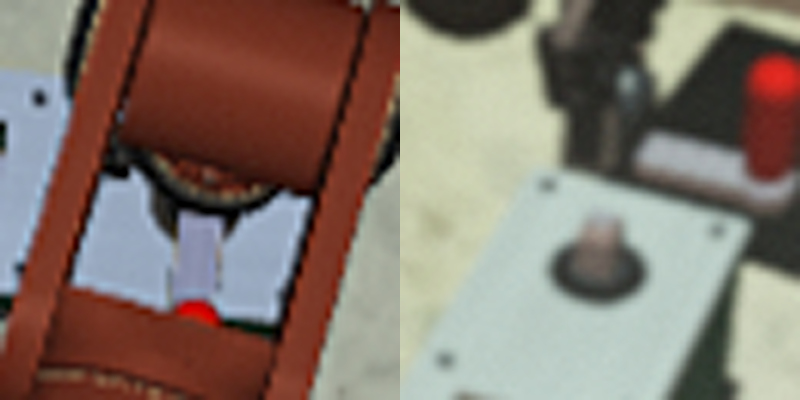

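The crank hangs level in the grip, its arm towards the robot and the red grip top at side-crop (775,75). I check the hub's position against that, then lower.

```bash
python3 - <<'E'
from h import *
im=load("pics/s1.png");h=cv2.cvtColor(im,cv2.COLOR_RGB2HSV).astype(int);H,S,V=h[...,0],h[...,1],h[...,2]
m=((H<6)|(H>174))&(S>150)&(V>80)
for i,c,s in blobs(m[:, :330],30)[0]: print(c,s)
for dz in(.006,.010,.014):
  z=.2011-dz; print(dz,"mid",proj("side",[.5173,-.0801,z+.044]),"top",proj("side",[.5173,-.0801,z+.073]),"bot",proj("side",[.5173,-.0801,z+.015]))
E
```

```text
[299.85  44.6 ] [264  30  66  35 820]
[225.78 149.04] [215 137  21  24 339]
[303.28 145.52] [299 137  10  20 152]
[223.66 166.82] [216 165  18   5  71]
0.006 mid [302. 146.] top [303.  137.4] bot [301.  154.3]
0.01 mid [301.9 147.2] top [302.9 138.6] bot [300.9 155.5]
0.014 mid [301.7 148.3] top [302.7 139.8] bot [300.8 156.6]
```

Scaled: 0.0009 m is 0.036, -0.0005 m is -0.02.

```bash
echo '[[[0, -0.02, 0.036, 0.6, 0, 0, 0], [0, 0, 0, 0.6, 0, 0, 0], [0, 0, 0, 0.32, 0, 0, 0], [0, 0, 0, 0.24, 0, 0, 0], [0, 0, 0, 0, 0, 0, 0]]]' | python3 shift.py
python3 go.py .5915 -.0855 .132 3.056
echo '[[[0, 0, 0, 0.16, 0, 0, 0], [0, 0, 0, 0.16, 0, 0, 0], [0, 0, 0, 0, 0, 0, 0]]]' | python3 shift.py
python3 go.py .5915 -.0855 .132 3.056
```

```text
time: 7.75
tool_pos: [0.5925, -0.0853, 0.1568]
tool_rot: [-0.001, 0.042, 0.999, 0.0]
contact_force: [-0.4, -0.3, -2.7]
gripper_width: 0.391
grasp_force: 60.9
t 7.75 pos [ 0.5925 -0.0853  0.1568] psi 3.0578 rot [ 0.0002 -0.0011  0.0018] d_now [ 0.001  -0.0003  0.0248] d_after [ 0.001  -0.0003  0.0248] q6 -1.754 q1 -0.267 F [-0.4 -0.3 -2.7] tq [0.   0.   0.02] w 0.391 g 60.9
time: 8.12
tool_pos: [0.5926, -0.0853, 0.1491]
tool_rot: [-0.0, 0.042, 0.999, 0.0]
contact_force: [0.2, 0.4, -2.6]
gripper_width: 0.387
grasp_force: 60.9
t 8.12 pos [ 0.5926 -0.0853  0.1491] psi 3.0579 rot [ 0.0001 -0.0006  0.0019] d_now [ 0.0011 -0.0003  0.0171] d_after [ 0.0011 -0.0003  0.0171] q6 -1.754 q1 -0.267 F [ 0.2  0.4 -2.6] tq [-0.02 -0.07 -0.04] w 0.387 g 60.9
```

```bash
echo '[[[0, 0, 0, 0.2, 0, 0, 0], [0, 0, 0, 0.2, 0, 0, 0], [0, 0, 0, 0.12, 0, 0, 0], [0, 0, 0, 0, 0, 0, 0]]]' | python3 shift.py
echo '[[[0, 0, 0, 0.08, 0, 0, 0], [0, 0, 0, 0.06, 0, 0, 0], [0, 0, 0, 0, 0, 0, 0]]]' | python3 shift.py
python3 go.py .5915 -.0855 .132 3.056
```

```text
time: 8.62
tool_pos: [0.5926, -0.0853, 0.1359]
tool_rot: [-0.0, 0.042, 0.999, 0.0]
contact_force: [-0.5, -0.1, -1.5]
gripper_width: 0.388
grasp_force: 60.9
time: 9.0
tool_pos: [0.5932, -0.0855, 0.1342]
tool_rot: [0.0, 0.042, 0.999, -0.0]
contact_force: [-3.0, 0.5, 4.6]
gripper_width: 0.387
grasp_force: 61.6
t 9.0 pos [ 0.5932 -0.0855  0.1342] psi 3.0578 rot [-0.0001  0.0007  0.0018] d_now [ 0.0016 -0.0002  0.0022] d_after [ 0.0016 -0.0002  0.0022] q6 -1.754 q1 -0.267 F [-3.   0.5  4.6] tq [0.12 0.53 0.04] w 0.387 g 61.6
```

Scaled: 0.18 rad is 1.8.

```bash
echo '[[[0, 0, 0, 0, 0, 0, 1], [0, 0, 0, 0, 0, 0, 1.5], [0, 0, 0, 0, 0, 0, 1.8], [0, 0, 0, 0, 0, 0, 1.8], [0, 0, 0, 0, 0, 0, 1.8]]]' | python3 shift.py
python3 go.py .5915 -.0855 .134 3.056
echo '[[[0, 0, 0, 0, 0, 0, 1.8], [0, 0, 0, 0, 0, 0, 1.8], [0, 0, 0, 0, 0, 0, 1.8], [0, 0, 0, 0, 0, 0, 1.8], [0, 0, 0, 0, 0, 0, 0]]]' | python3 shift.py
python3 go.py .5915 -.0855 .134 3.056
```

```text
time: 9.62
tool_pos: [0.5927, -0.0871, 0.1342]
tool_rot: [0.001, 0.426, 0.905, -0.002]
contact_force: [-5.3, -4.5, 3.9]
gripper_width: 0.388
grasp_force: 61.7
t 9.62 pos [ 0.5927 -0.0871  0.1342] psi 2.2624 rot [-0.0037  0.0014 -0.7936] d_now [0.002  0.0001 0.0002] d_after [0.0014 0.0015 0.0002] q6 -0.959 q1 -0.268 F [-5.3 -4.5  3.9] tq [-0.78  0.82  0.2 ] w 0.388 g 61.7
time: 10.25
tool_pos: [0.5918, -0.0874, 0.1342]
tool_rot: [0.0, 0.716, 0.699, -0.003]
contact_force: [-8.3, -5.0, 7.3]
gripper_width: 0.39
grasp_force: 62.0
t 10.25 pos [ 0.5918 -0.0874  0.1342] psi 1.5467 rot [-5.6000e-03  1.1000e-03 -1.5093e+00] d_now [ 0.0019 -0.0003  0.0002] d_after [0.0004 0.0019 0.0002] q6 -0.243 q1 -0.269 F [-8.3 -5.   7.3] tq [-0.83  1.43  0.03] w 0.39 g 62.0
```

Scaled: -0.001 m is -0.04, -0.0007 m is -0.028, 0.18 rad is 1.8.

```bash
echo '[[[0, -0.028, -0.04, 0, 0, 0, 1.8], [0, 0, 0, 0, 0, 0, 1.8], [0, 0, 0, 0, 0, 0, 1.8], [0, 0, 0, 0, 0, 0, 1.8], [0, 0, 0, 0, 0, 0, 1.8]]]' | python3 shift.py
echo '[[[0, 0, 0, 0, 0, 0, 1.8], [0, 0, 0, 0, 0, 0, 1.8], [0, 0, 0, 0, 0, 0, 1.8], [0, 0, 0, 0, 0, 0, 0]]]' | python3 shift.py
python3 go.py .5915 -.0855 .134 -1.656
echo '[[[0, 0, 0, 0, 0, 0, 1.8], [0, 0, 0, 0, 0, 0, 1.8], [0, 0, 0, 0, 0, 0, 1.8], [0, 0, 0, 0, 0, 0, 1.8], [0, 0, 0, 0, 0, 0, 1.8]]]' | python3 shift.py
python3 go.py .5915 -.0855 .134 -1.656
```

```text
time: 10.88
tool_pos: [0.5905, -0.087, 0.1342]
tool_rot: [0.0, 0.949, 0.316, -0.002]
contact_force: [-8.9, -1.0, 8.3]
gripper_width: 0.386
grasp_force: 62.0
time: 11.38
tool_pos: [0.5902, -0.0862, 0.1342]
tool_rot: [-0.0, 0.999, 0.053, -0.002]
contact_force: [-10.4, 0.6, 9.0]
gripper_width: 0.389
grasp_force: 62.3
t 11.38 pos [ 0.5902 -0.0862  0.1342] psi 0.1069 rot [0.0039 0.0037 1.7629] d_now [ 0.0013 -0.0005  0.0002] d_after [-0.0008 -0.0012  0.0002] q6 1.195 q1 -0.269 F [-10.4   0.6   9. ] tq [ 0.09  1.73 -0.04] w 0.389 g 62.3
time: 12.0
tool_pos: [0.5906, -0.085, 0.1342]
tool_rot: [-0.0, 0.922, -0.388, -0.002]
contact_force: [-9.0, 4.3, 8.5]
gripper_width: 0.388
grasp_force: 62.2
t 12.0 pos [ 0.5906 -0.085   0.1342] psi -0.7973 rot [0.0029 0.0034 0.8587] d_now [ 0.001  -0.0003  0.0002] d_after [ 0.0004 -0.0009  0.0002] q6 2.1 q1 -0.268 F [-9.   4.3  8.5] tq [0.7  1.51 0.22] w 0.388 g 62.2
```

```bash
echo '[[[0, 0, 0, 0, 0, 0, 1.7], [0, 0, 0, 0, 0, 0, 1.7], [0, 0, 0, 0, 0, 0, 1.7], [0, 0, 0, 0, 0, 0, 1.7], [0, 0, 0, 0, 0, 0, 1]]]' | python3 shift.py
echo '[[[0, 0, 0, 0, 0, 0, 0.6], [0, 0, 0, 0, 0, 0, 0.3], [0, 0, 0, 0, 0, 0, 0.2], [0, 0, 0, 0, 0, 0, 0]]]' | python3 shift.py
python3 go.py .5915 -.0855 .134 -1.656
echo '[[[0, 0, 0, 0, 0, 0, 0.2], [0, 0, 0, 0, 0, 0, 0.2], [0, 0, 0, 0, 0, 0, 0]]]' | python3 shift.py
python3 go.py .5915 -.0855 .134 -1.656
```

```text
time: 12.62
tool_pos: [0.5915, -0.0845, 0.1342]
tool_rot: [0.001, -0.706, 0.709, 0.001]
contact_force: [-5.8, 5.3, 6.0]
gripper_width: 0.388
grasp_force: 62.0
time: 13.12
tool_pos: [0.5917, -0.0845, 0.1342]
tool_rot: [0.001, -0.667, 0.745, 0.001]
contact_force: [-5.9, 6.3, 6.5]
gripper_width: 0.389
grasp_force: 61.9
t 13.12 pos [ 0.5917 -0.0845  0.1342] psi -1.6817 rot [ 0.001   0.003  -0.0257] d_now [0.001  0.0001 0.0002] d_after [0.001  0.0001 0.0002] q6 2.984 q1 -0.268 F [-5.9  6.3  6.5] tq [0.94 0.76 0.07] w 0.389 g 61.9
time: 13.5
tool_pos: [0.5918, -0.0845, 0.1342]
tool_rot: [0.001, -0.652, 0.758, 0.001]
contact_force: [-4.6, 5.7, 6.5]
gripper_width: 0.389
grasp_force: 61.9
t 13.5 pos [ 0.5918 -0.0845  0.1342] psi -1.7217 rot [ 0.0009  0.0029 -0.0657] d_now [0.001  0.0001 0.0002] d_after [0.001  0.0002 0.0002] q6 3.024 q1 -0.268 F [-4.6  5.7  6.5] tq [0.95 0.8  0.11] w 0.389 g 61.9
```

Scaled: 0.02 rad is 0.2.

```bash
echo '[[[0, 0, 0, 0, 0, 0, 0.2], [0, 0, 0, 0, 0, 0, 0.2], [0, 0, 0, 0, 0, 0, 0]]]' | python3 shift.py
python3 go.py .5915 -.0855 .134 -1.656
echo '[[[0, 0, 0, 0, 0, 0, 0.2], [0, 0, 0, 0, 0, 0, 0.15], [0, 0, 0, 0, 0, 0, 0]]]' | python3 shift.py
python3 go.py .5915 -.0855 .134 -1.656
python3 - <<'E'
from h import *
b=manip.grab_frame("side");cv2.imwrite("pics/s2.png",b[:,:,::-1])
cv2.imwrite("pics/up.png",cv2.resize(b[90:260,200:350],None,fx=3.5,fy=3.5,interpolation=cv2.INTER_CUBIC)[:,:,::-1])
for h in(.0,.07,.075): 
  c=np.array([.597,-.0215])+.066*np.array([.0854,.9963]); print(h,c.round(4),[proj("side",[*c,h+.018+k]) for k in(.091,0.05)])
E
```

```text
time: 13.88
tool_pos: [0.5918, -0.0845, 0.1342]
tool_rot: [0.001, -0.636, 0.771, 0.001]
contact_force: [-4.5, 5.5, 6.2]
gripper_width: 0.388
grasp_force: 61.9
t 13.88 pos [ 0.5918 -0.0845  0.1342] psi -1.7618 rot [ 0.0007  0.0029 -0.1058] d_now [0.001  0.0001 0.0002] d_after [0.001  0.0002 0.0002] q6 3.064 q1 -0.268 F [-4.5  5.5  6.2] tq [0.94 0.75 0.13] w 0.388 g 61.9
time: 14.25
tool_pos: [0.5919, -0.0845, 0.1342]
tool_rot: [0.001, -0.623, 0.782, 0.001]
contact_force: [-4.9, 5.4, 6.3]
gripper_width: 0.391
grasp_force: 61.9
t 14.25 pos [ 0.5919 -0.0845  0.1342] psi -1.7966 rot [ 0.0007  0.0029 -0.1406] d_now [0.001  0.0001 0.0002] d_after [0.001  0.0003 0.0002] q6 3.099 q1 -0.268 F [-4.9  5.4  6.3] tq [1.   0.66 0.06] w 0.391 g 61.9
0.0 [0.6026 0.0443] [array([257.7, 204.5]), array([257.5, 214.4])]
0.07 [0.6026 0.0443] [array([258. , 186.3]), array([257.8, 197.1])]
0.075 [0.6026 0.0443] [array([258. , 184.9]), array([257.8, 195.8])]
```

View pics/up.png

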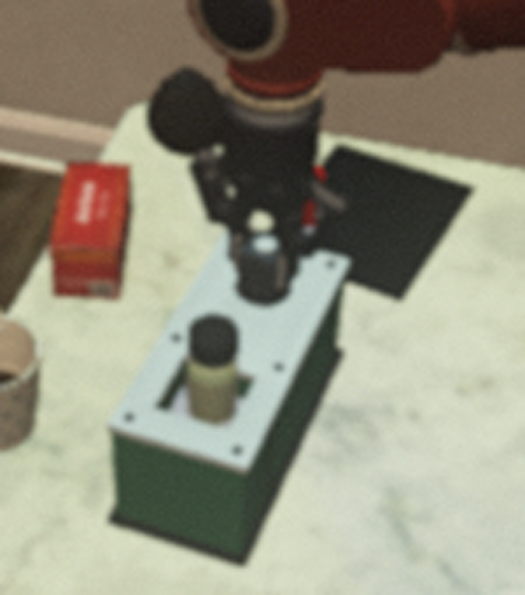

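The jar is up: its cap centre is at side pixel (260.9,185.1), against 184.9 predicted for fully up. No stop was felt and joint 6 is near its limit. I regrasp the hub half a turn back and press gently against the stop to be sure.

```bash
echo '[[[0.7, 0, 0, 0, 0, 0, 0], [0.7, 0, 0, 0, 0, 0, 0], [0.7, 0, 0, 0, 0, 0, 0], [0.7, 0, 0, -0.8, 0, 0, 0], [0.7, 0, 0, -0.88, 0, 0, 0]]]' | python3 shift.py
echo '[[[0.7, 0, 0, 0, 0, 0, -1.75], [0.7, 0, 0, 0, 0, 0, -1.75], [0.7, 0, 0, 0, 0, 0, -1.75], [0.7, 0, 0, 0, 0, 0, -1.75], [0.7, 0, 0, 0, 0, 0, -1.75]]]' | python3 shift.py
echo '[[[0.7, 0, 0, 0, 0, 0, -1.75], [0.7, 0, 0, 0, 0, 0, -1.75], [0.7, 0, 0, 0, 0, 0, -1.75], [0.7, 0, 0, 0, 0, 0, -1.75], [0.7, 0, 0, 0, 0, 0, -1.75]]]' | python3 shift.py
echo '[[[0.7, 0, 0, 0, 0, 0, -1.75], [0.7, 0, 0, 0, 0, 0, -1.75], [0.7, 0, 0, 0, 0, 0, -1.75], [0.7, 0, 0, 0, 0, 0, -1.75], [0.7, 0, 0, 0, 0, 0, -1.75]]]' | python3 shift.py
echo '[[[0.7, 0, 0, 0, 0, 0, -1.75], [0.7, 0, 0, 0, 0, 0, -1.75], [0.7, 0, 0, 0, 0, 0, -1.7], [0.7, 0, 0, 0, 0, 0, 0]]]' | python3 shift.py
python3 go.py .5915 -.0855 .136 1.42
python3 - <<'E'
from h import *
b=manip.grab_frame("side");cv2.imwrite("pics/s3.png",b[:,:,::-1]);h=cv2.cvtColor(b,cv2.COLOR_RGB2HSV).astype(int);H,S,V=h[...,0],h[...,1],h[...,2]
m=((H<6)|(H>174))&(S>150)&(V>80)
for i,c,s in blobs(m[100:180,240:345],20)[0]: print(c+[240,100],s)
for a in(-1.6,-1.656,-1.7,-1.75,-1.8): print(a,proj("side",[.5915+.075*np.cos(a),-.0855+.075*np.sin(a),.124+.044]),proj("side",[.5915+.075*np.cos(a),-.0855+.075*np.sin(a),.124+.073]))
E
```

```text
time: 14.92
tool_pos: [0.5919, -0.0862, 0.1764]
tool_rot: [0.0, -0.623, 0.782, -0.0]
contact_force: [-0.2, -0.4, 1.0]
gripper_width: 0.697
grasp_force: 0.0
time: 15.55
tool_pos: [0.5925, -0.0863, 0.1769]
tool_rot: [-0.0, 0.897, -0.442, 0.001]
contact_force: [0.1, 0.7, -0.2]
gripper_width: 0.703
grasp_force: 0.0
time: 16.18
tool_pos: [0.5925, -0.0863, 0.1769]
tool_rot: [0.0, 1.0, -0.021, 0.001]
contact_force: [0.0, -0.1, 1.2]
gripper_width: 0.703
grasp_force: 0.0
time: 16.8
tool_pos: [0.5925, -0.0863, 0.1769]
tool_rot: [0.001, 0.914, 0.405, 0.001]
contact_force: [-0.3, 0.1, 0.5]
gripper_width: 0.699
grasp_force: 0.0
time: 17.3
tool_pos: [0.5924, -0.0863, 0.1766]
tool_rot: [0.001, 0.782, 0.623, 0.001]
contact_force: [-0.2, -0.1, -0.4]
gripper_width: 0.7
grasp_force: 0.0
t 17.3 pos [ 0.5924 -0.0863  0.1766] psi 1.3457 rot [ 0.0019  0.0002 -0.0743] d_now [ 0.0006 -0.0011  0.0406] d_after [ 0.0007 -0.001   0.0406] q6 -0.044 q1 -0.269 F [-0.2 -0.1 -0.4] tq [ 0.03 -0.06 -0.05] w 0.7 g 0.0
-1.6 [281.9 144.1] [282.5 136.3]
-1.656 [283.3 144.4] [283.8 136.6]
-1.7 [284.3 144.7] [284.9 136.9]
-1.75 [285.5 145. ] [286.1 137.2]
-1.8 [286.6 145.4] [287.2 137.6]
```

Scaled: 0.02 m is 0.8, -0.0005 m is -0.02.

```bash
echo '[[[0.7, 0.02, -0.02, 0.8, 0, 0, 0], [0.7, 0, 0, 0.8, 0, 0, 0], [0.7, 0, 0, 0, 0, 0, 0]]]' | python3 shift.py
echo '[[[0, 0, 0, 0, 0, 0, 0], [0, 0, 0, 0, 0, 0, 0], [0, 0, 0, 0, 0, 0, 0], [0, 0, 0, 0, 0, 0, 0]]]' | python3 shift.py
python3 go.py .5915 -.0855 .136 1.42
echo '[[[0, 0, 0, 0, 0, 0, 0.3], [0, 0, 0, 0, 0, 0, 0.3], [0, 0, 0, 0, 0, 0, 0]]]' | python3 shift.py
python3 go.py .5915 -.0855 .136 1.42
echo '[[[0, 0, 0, 0, 0, 0, 0.3], [0, 0, 0, 0, 0, 0, 0.3], [0, 0, 0, 0, 0, 0, 0]]]' | python3 shift.py
python3 go.py .5915 -.0855 .136 1.42
```

```text
time: 17.73
tool_pos: [0.5891, -0.0849, 0.1309]
tool_rot: [-0.003, 0.782, 0.624, -0.002]
contact_force: [-0.5, -0.2, -1.3]
gripper_width: 0.702
grasp_force: 0.0
time: 18.23
tool_pos: [0.5917, -0.0855, 0.1355]
tool_rot: [0.0, 0.781, 0.624, 0.0]
contact_force: [-0.5, -0.6, 0.5]
gripper_width: 0.387
grasp_force: 60.2
t 18.23 pos [ 0.5917 -0.0855  0.1355] psi 1.3478 rot [ 0.0006 -0.     -0.0722] d_now [-0.     -0.0002 -0.0005] d_after [-0.     -0.0002 -0.0005] q6 -0.045 q1 -0.268 F [-0.5 -0.6  0.5] tq [ 0.11  0.12 -0.03] w 0.387 g 60.2
time: 18.6
tool_pos: [0.5917, -0.0855, 0.1355]
tool_rot: [0.0, 0.8, 0.6, 0.0]
contact_force: [-1.9, 0.1, 3.0]
gripper_width: 0.389
grasp_force: 60.6
t 18.6 pos [ 0.5917 -0.0855  0.1355] psi 1.2878 rot [ 7.000e-04  1.000e-04 -1.322e-01] d_now [-0.     -0.0002 -0.0005] d_after [-0.     -0.0002 -0.0005] q6 0.015 q1 -0.268 F [-1.9  0.1  3. ] tq [0.13 0.24 0.29] w 0.389 g 60.6
time: 18.98
tool_pos: [0.5917, -0.0855, 0.1355]
tool_rot: [0.0, 0.817, 0.576, 0.0]
contact_force: [-1.6, 1.1, 5.2]
gripper_width: 0.389
grasp_force: 60.9
t 18.98 pos [ 0.5917 -0.0855  0.1355] psi 1.2282 rot [ 0.0006  0.0002 -0.1918] d_now [-0.0001 -0.0002 -0.0005] d_after [-0.     -0.0002 -0.0005] q6 0.075 q1 -0.268 F [-1.6  1.1  5.2] tq [0.11 0.28 0.91] w 0.389 g 60.9
```

Torque rose to 0.9 N m, so the platform is at its upper stop. I ease off within the play and lift the crank off.

Scaled: -0.05 rad is -0.5.

```bash
echo '[[[0, 0, 0, 0, 0, 0, -0.5], [0, 0, 0, 0, 0, 0, -0.4], [0, 0, 0, 0, 0, 0, 0]]]' | python3 shift.py
python3 go.py .5915 -.0855 .136 1.37
echo '[[[0, 0, 0, -0.2, 0, 0, 0], [0, 0, 0, -0.4, 0, 0, 0], [0, 0, 0, -0.6, 0, 0, 0], [0, 0, 0, -0.8, 0, 0, 0], [0, 0, 0, -1.2, 0, 0, 0]]]' | python3 shift.py
python3 go.py .553 -.312 .215 1.37
```

```text
time: 19.35
tool_pos: [0.5917, -0.0855, 0.1355]
tool_rot: [0.0, 0.791, 0.611, 0.0]
contact_force: [-1.5, 0.7, 5.7]
gripper_width: 0.391
grasp_force: 60.9
t 19.35 pos [ 0.5917 -0.0855  0.1355] psi 1.3157 rot [ 0.0007 -0.0007 -0.0543] d_now [-0.0001 -0.0002 -0.0005] d_after [-0.     -0.0002 -0.0005] q6 -0.013 q1 -0.268 F [-1.5  0.7  5.7] tq [0.21 0.29 0.08] w 0.391 g 60.9
time: 19.98
tool_pos: [0.5904, -0.0853, 0.2148]
tool_rot: [-0.001, 0.791, 0.612, -0.001]
contact_force: [0.2, 0.1, -2.4]
gripper_width: 0.391
grasp_force: 61.2
t 19.98 pos [ 0.5904 -0.0853  0.2148] psi 1.317 rot [-0.0033 -0.0001 -0.053 ] d_now [-0.2288  0.0207 -0.0003] d_after [-2.296e-01  8.600e-03 -2.000e-04] q6 -0.014 q1 -0.268 F [ 0.2  0.1 -2.4] tq [ 0.04 -0.06  0.02] w 0.391 g 61.2
```

Careful with the scale: shifts go in units of 25 mm and turns go in units of 0.1 rad. That gives: -0.046 m is -1.84, 0.0017 m is 0.068, -0.053 rad is -0.53.

```bash
echo '[[[0, 0, 0, 0, 0, 0, -0.53], [0, -1.84, 0.068, 0, 0, 0, 0], [0, -1.84, 0.068, 0, 0, 0, 0], [0, -1.84, 0.068, 0, 0, 0, 0], [0, -1.84, 0.068, 0, 0, 0, 0]]]' | python3 shift.py
echo '[[[0, -1.824, 0.068, 0, 0, 0, 0], [0, 0, 0, 1.6, 0, 0, 0], [0, 0, 0, 1.6, 0, 0, 0], [0, 0, 0, 1.6, 0, 0, 0], [0, 0, 0, 0, 0, 0, 0]]]' | python3 shift.py
python3 go.py .553 -.312 .0165 1.37
python3 - <<'E'
from h import *
im=manip.grab_frame("side");cv2.imwrite("pics/s4.png",im[:,:,::-1]);h=cv2.cvtColor(im,cv2.COLOR_RGB2HSV).astype(int);H,S,V=h[...,0],h[...,1],h[...,2]
m=((H<6)|(H>174))&(S>150)&(V>80)
for i,c,s in blobs(m[60:200,250:400],20)[0]: print(c+[250,60],s)
E
```

```text
time: 20.6
tool_pos: [0.561, -0.2685, 0.2157]
tool_rot: [-0.0, 0.774, 0.633, 0.0]
contact_force: [1.2, -0.1, -1.5]
gripper_width: 0.386
grasp_force: 61.3
time: 21.22
tool_pos: [0.5513, -0.3103, 0.0909]
tool_rot: [-0.005, 0.774, 0.633, -0.001]
contact_force: [-0.4, -0.6, -2.5]
gripper_width: 0.387
grasp_force: 61.2
t 21.23 pos [ 0.5513 -0.3103  0.0909] psi 1.3702 rot [-0.0085 -0.0039  0.0002] d_now [-0.0017  0.0026  0.0744] d_after [-0.0014  0.002   0.0744] q6 -0.43 q1 -0.63 F [-0.4 -0.6 -2.5] tq [0.06 0.01 0.01] w 0.387 g 61.2
[336.77  62.81] [84  0  6  9 31]
```

Scaled: 0.035 m is 1.4, 0.025 m is 1.

```bash
echo '[[[0, 0, 0, 1.4, 0, 0, 0], [0, 0, 0, 1, 0, 0, 0], [0, 0, 0, 0.32, 0, 0, 0], [0, 0, 0, 0, 0, 0, 0]]]' | python3 shift.py
python3 go.py .553 -.312 .0155 1.37
echo '[[[0, 0, 0, 0.16, 0, 0, 0], [0, 0, 0, 0.08, 0, 0, 0], [0, 0, 0, 0, 0, 0, 0]]]' | python3 shift.py
python3 go.py .553 -.312 .0155 1.37
```

```text
time: 21.78
tool_pos: [0.5551, -0.3128, 0.0288]
tool_rot: [0.001, 0.774, 0.633, 0.0]
contact_force: [-0.2, -0.9, -2.0]
gripper_width: 0.393
grasp_force: 61.3
t 21.77 pos [ 0.5551 -0.3128  0.0288] psi 1.3708 rot [0.002  0.0009 0.0008] d_now [ 0.0004 -0.0023  0.0133] d_after [ 0.0004 -0.0023  0.0133] q6 -0.43 q1 -0.63 F [-0.2 -0.9 -2. ] tq [ 0.03 -0.03  0.03] w 0.393 g 61.3
time: 22.15
tool_pos: [0.5543, -0.3122, 0.0213]
tool_rot: [0.0, 0.774, 0.633, 0.0]
contact_force: [-0.4, -0.8, -2.5]
gripper_width: 0.391
grasp_force: 61.3
t 22.15 pos [ 0.5543 -0.3122  0.0213] psi 1.3708 rot [0.0002 0.0001 0.0008] d_now [-0.     -0.0013  0.0058] d_after [-0.     -0.0013  0.0058] q6 -0.43 q1 -0.63 F [-0.4 -0.8 -2.5] tq [ 0.04  0.05 -0.06] w 0.391 g 61.3
```

Scaled: 0.003 m is 0.12, 0.002 m is 0.08.

```bash
echo '[[[0, 0, -0.04, 0.12, 0, 0, 0], [0, 0, 0, 0.08, 0, 0, 0], [0, 0, 0, 0, 0, 0, 0], [0, 0, 0, 0, 0, 0, 0]]]' | python3 shift.py
python3 go.py .553 -.312 .0155 1.37
echo '[[[0, 0, 0, 0.04, 0, 0, 0], [0, 0, 0, 0, 0, 0, 0]]]' | python3 shift.py
```

```text
time: 22.65
tool_pos: [0.5531, -0.312, 0.0159]
tool_rot: [-0.0, 0.774, 0.633, -0.0]
contact_force: [0.9, -0.1, -2.1]
gripper_width: 0.386
grasp_force: 61.3
t 22.65 pos [ 0.5531 -0.312   0.0159] psi 1.3708 rot [-0.0001 -0.      0.0008] d_now [-0.0001 -0.0001  0.0004] d_after [-0.0001 -0.0001  0.0004] q6 -0.431 q1 -0.631 F [ 0.9 -0.1 -2.1] tq [ 0.06 -0.02  0.04] w 0.386 g 61.3
time: 22.9
tool_pos: [0.5533, -0.3121, 0.0156]
tool_rot: [0.0, 0.774, 0.633, -0.0]
contact_force: [-2.3, 1.8, 2.0]
gripper_width: 0.387
grasp_force: 61.8
```

Scaled: -0.05 m is -2, -0.03 m is -1.2.

```bash
echo '[[[0.7, 0, 0, 0, 0, 0, 0], [0.7, 0, 0, 0, 0, 0, 0], [0.7, 0, 0, 0, 0, 0, 0], [0.8, 0, 0, -1.2, 0, 0, 0], [0.8, 0, 0, -2, 0, 0, 0]]]' | python3 shift.py
echo '[[[1, 0, 0, -2, 0, 0, 0], [1, 0, 0, -2, 0, 0, 0], [1, 0, 0, -2, 0, 0, 0], [1, -2, 0, -0.8, 0, 0, 0], [1, -2, 0, 0, 0, 0, 0]]]' | python3 shift.py
echo '[[[1, -2, 0, 0, 0, 0, 0], [1, -2, 0, 0, 0, 0, 0], [1, 0, 0, 0, 0, 0, 0]]]' | python3 shift.py
python3 - <<'E'
from h import *
a=manip.grab_frame("top");b=manip.grab_frame("side")
cv2.imwrite("pics/t5.png",a[:,:,::-1]);cv2.imwrite("pics/s5.png",b[:,:,::-1])
z=lambda im,u0,u1,v0,v1:cv2.resize(im[v0:v1,u0:u1],(400,400),interpolation=cv2.INTER_CUBIC)
cv2.imwrite("pics/c5.png",np.hstack([z(a,225,405,125,305),z(b,215,345,115,245)])[:,:,::-1])
E
```

```text
time: 23.52
tool_pos: [0.5516, -0.3109, 0.0931]
tool_rot: [-0.003, 0.774, 0.633, -0.001]
contact_force: [0.5, -0.7, 0.4]
gripper_width: 0.797
grasp_force: 0.0
time: 24.15
tool_pos: [0.5344, -0.4116, 0.2691]
tool_rot: [0.003, 0.774, 0.634, 0.0]
contact_force: [1.4, 0.4, -0.3]
gripper_width: 0.999
grasp_force: 0.0
time: 24.52
tool_pos: [0.5118, -0.5111, 0.264]
tool_rot: [-0.0, 0.775, 0.631, -0.0]
contact_force: [0.1, 0.6, -0.4]
gripper_width: 1.007
grasp_force: 0.0
```

View pics/c5.png

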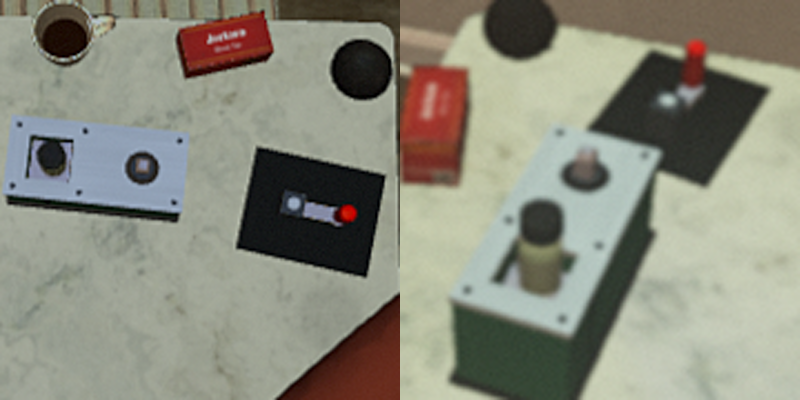

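The crank lies on the mat with its red grip up (top crop hub (293,203), grip (347,213)). The jar stands raised in the well, cap at top crop (51,157) and side crop (542,222). Next I locate the jar.

```bash
python3 - <<'E'
from h import *
top=load("pics/t5.png");side=load("pics/s5.png")
g=cv2.cvtColor(top,cv2.COLOR_RGB2GRAY);m=np.zeros_like(g);m[186:206,238:257]=g[186:206,238:257]<70
for i,c,s in blobs(m,20)[0]: print("top",c,s,plane("top",c,.184))
g=cv2.cvtColor(side,cv2.COLOR_RGB2GRAY);m=np.zeros_like(g);m[175:200,382//2-0:270]=0;m[175:200,380-125:275]=g[175:200,255:275]<75
for i,c,s in blobs(m,20)[0]: print("side",c,s,plane("side",c,.176), plane("side",[c[0],s[1]+4.5],.184))
for xy in((.6026,.0443),): print(proj("top",[*xy,.184]),proj("side",[*xy,.184]),proj("side",[*xy,.172]))
E
python3 go.py .6026 .0443 .27 1.485
```

```text
top [247.83 194.43] [239 186  18  18 184] [0.5981 0.0389 0.184 ]
side [260.46 187.3 ] [255 181  12  14 149] [0.5961 0.0431 0.176 ] [0.5958 0.0445 0.184 ]
[246.1 192.9] [258.  184.9] [258.  188.2]
t 24.62 pos [ 0.5132 -0.5082  0.2645] psi 1.3699 rot [-0.0004 -0.0009 -0.1151] d_now [ 0.5592 -0.0226 -0.005 ] d_after [ 0.5581  0.0417 -0.0055] q6 -0.683 q1 -0.884 F [-1.1 -0.4  0.6] tq [ 0.07 -0.04 -0.01] w 0.998 g 0.0
```

```bash
echo '[[[1, 2.02, -0.1, 0, 0, 0, 0], [1, 2.02, -0.1, 0, 0, 0, 0], [1, 2.02, -0.1, 0, 0, 0, 0], [1, 2.02, -0.1, 0, 0, 0, 0], [1, 2.02, -0.1, 0, 0, 0, 0]]]' | python3 shift.py
echo '[[[1, 2.02, -0.1, 0, 0, 0, 0], [1, 2.02, -0.1, 0, 0, 0, 0], [1, 2.02, -0.1, 0, 0, 0, 0], [1, 2.02, -0.1, 0, 0, 0, 0], [1, 2.02, -0.1, 0, 0, 0, 0]]]' | python3 shift.py
echo '[[[1, 2.02, -0.1, 0, 0, 0, 0], [1, 0, 0, 0, 0, 0, 0], [1, 0, 0, 0, 0, 0, 0], [1, 0, 0, 0, 0, 0, 0]]]' | python3 shift.py
python3 go.py .597 .042 .138 1.37
```

```text
time: 25.25
tool_pos: [0.5515, -0.2548, 0.2653]
tool_rot: [0.0, 0.774, 0.634, 0.0]
contact_force: [1.0, 0.0, 0.5]
gripper_width: 0.999
grasp_force: 0.0
time: 25.88
tool_pos: [0.5887, -0.0049, 0.2654]
tool_rot: [0.0, 0.774, 0.634, 0.0]
contact_force: [0.1, 0.1, -0.0]
gripper_width: 1.001
grasp_force: 0.0
time: 26.38
tool_pos: [0.5966, 0.0411, 0.265]
tool_rot: [0.0, 0.774, 0.633, -0.0]
contact_force: [0.1, -0.1, -0.5]
gripper_width: 0.996
grasp_force: 0.0
t 26.38 pos [0.5966 0.0411 0.265 ] psi 1.3698 rot [ 0.0001  0.0002 -0.0002] d_now [0.0009 0.0002 0.127 ] d_after [0.0009 0.0002 0.127 ] q6 0.146 q1 -0.055 F [ 0.1 -0.1 -0.5] tq [ 0.02 -0.01  0.03] w 0.996 g 0.0
```

```bash
echo '[[[1, 0.036, 0, 1.4, 0, 0, 0], [1, 0, 0, 1.6, 0, 0, 0], [1, 0, 0, 1.4, 0, 0, 0], [1, 0, 0, 0.68, 0, 0, 0], [1, 0, 0, 0, 0, 0, 0]]]' | python3 shift.py
echo '[[[0.7, 0, 0, 0, 0, 0, 0], [0.6, 0, 0, 0, 0, 0, 0], [0.5, 0, 0, 0, 0, 0, 0], [0, 0, 0, 0, 0, 0, 0], [0, 0, 0, 0, 0, 0, 0]]]' | python3 shift.py
echo '[[[0, 0, 0, 0, 0, 0, 0], [0, 0, 0, 0, 0, 0, 0]]]' | python3 shift.py
python3 go.py .5005 .3545 .26 1.37
```

```text
time: 27.0
tool_pos: [0.5963, 0.0421, 0.1369]
tool_rot: [-0.001, 0.775, 0.633, -0.001]
contact_force: [1.3, -0.6, 1.0]
gripper_width: 0.998
grasp_force: 0.0
time: 27.62
tool_pos: [0.598, 0.0427, 0.1394]
tool_rot: [0.001, 0.774, 0.633, 0.001]
contact_force: [1.1, -0.9, 5.3]
gripper_width: 0.465
grasp_force: 60.0
time: 27.88
tool_pos: [0.598, 0.0427, 0.1394]
tool_rot: [0.001, 0.774, 0.633, 0.001]
contact_force: [0.7, 0.4, 5.0]
gripper_width: 0.462
grasp_force: 60.0
t 27.88 pos [0.598  0.0427 0.1394] psi 1.3708 rot [ 0.0024 -0.0004  0.0008] d_now [ 0.2862 -0.1572 -0.1209] d_after [ 0.2861 -0.1577 -0.1206] q6 0.147 q1 -0.053 F [0.7 0.4 5. ] tq [-0.04 -0.06 -0.09] w 0.462 g 60.0
```

```bash
echo '[[[0, 0, 0, -0.4, 0, 0, 0], [0, 0, 0, -0.8, 0, 0, 0], [0, 0, 0, -1.2, 0, 0, 0], [0, 0, 0, -1.2, 0, 0, 0], [0, 0, 0, -0.8, 0, 0, 0]]]' | python3 shift.py
echo '[[[0, 1.44, -0.788, 0, 0, 0, 0], [0, 1.44, -0.788, 0, 0, 0, 0], [0, 1.44, -0.788, 0, 0, 0, 0], [0, 1.44, -0.788, 0, 0, 0, 0]]]' | python3 shift.py
echo '[[[0, 1.44, -0.788, 0, 0, 0, 0], [0, 1.44, -0.788, 0, 0, 0, 0], [0, 1.44, -0.788, 0, 0, 0, 0], [0, 1.36, -0.788, 0, 0, 0, 0], [0, 0, 0, 0, 0, 0, 0]]]' | python3 shift.py
python3 go.py .5005 .3545 .0544 1.37
```

```text
time: 28.5
tool_pos: [0.5975, 0.0428, 0.2507]
tool_rot: [0.001, 0.774, 0.633, 0.001]
contact_force: [0.5, 0.3, 0.2]
gripper_width: 0.463
grasp_force: 60.4
time: 29.0
tool_pos: [0.5477, 0.2007, 0.2482]
tool_rot: [-0.0, 0.774, 0.633, -0.0]
contact_force: [0.8, -0.5, -0.6]
gripper_width: 0.465
grasp_force: 60.5
time: 29.62
tool_pos: [0.4981, 0.3563, 0.248]
tool_rot: [-0.0, 0.773, 0.634, -0.0]
contact_force: [0.6, -1.1, -0.3]
gripper_width: 0.457
grasp_force: 60.5
t 29.62 pos [0.4981 0.3563 0.248 ] psi 1.3745 rot [-0.0009  0.0003  0.0045] d_now [-0.0012  0.0028  0.1936] d_after [-0.0013  0.0027  0.1936] q6 0.696 q1 0.499 F [ 0.6 -1.1 -0.3] tq [-0.06 -0.01 -0.08] w 0.457 g 60.5
```

```bash
echo '[[[0, -0.04, 0.06, 1.6, 0, 0, 0], [0, 0, 0, 1.8, 0, 0, 0], [0, 0, 0, 1.8, 0, 0, 0], [0, 0, 0, 1.2, 0, 0, 0], [0, 0, 0, 0.6, 0, 0, 0]]]' | python3 shift.py
echo '[[[0, 0, 0, 0.24, 0, 0, 0], [0, 0, 0, 0, 0, 0, 0], [0, 0, 0, 0, 0, 0, 0]]]' | python3 shift.py
python3 go.py .5005 .3545 .0544 1.37
echo '[[[0, 0, 0, 0.2, 0, 0, 0], [0, 0, 0, 0.12, 0, 0, 0], [0, 0, 0, 0, 0, 0, 0]]]' | python3 shift.py
python3 go.py .5005 .3545 .0544 1.37
```

```text
time: 30.25
tool_pos: [0.4999, 0.3515, 0.0708]
tool_rot: [-0.0, 0.774, 0.633, -0.002]
contact_force: [0.2, 0.5, -0.2]
gripper_width: 0.461
grasp_force: 60.5
time: 30.62
tool_pos: [0.5018, 0.3536, 0.0688]
tool_rot: [0.0, 0.774, 0.633, 0.001]
contact_force: [0.4, -0.3, -1.2]
gripper_width: 0.465
grasp_force: 60.5
t 30.62 pos [0.5018 0.3536 0.0688] psi 1.3708 rot [ 0.0022 -0.0018  0.0008] d_now [ 0.0006 -0.0014  0.0144] d_after [ 0.0006 -0.0014  0.0144] q6 0.693 q1 0.493 F [ 0.4 -0.3 -1.2] tq [ 0.02 -0.03 -0.01] w 0.465 g 60.5
time: 31.0
tool_pos: [0.5003, 0.353, 0.0585]
tool_rot: [-0.0, 0.774, 0.633, -0.0]
contact_force: [0.8, 0.7, -1.6]
gripper_width: 0.466
grasp_force: 60.5
t 31.0 pos [0.5003 0.353  0.0585] psi 1.3709 rot [-0.0007  0.0006  0.0009] d_now [ 0.0016 -0.0001  0.0041] d_after [ 0.0015 -0.0001  0.0041] q6 0.693 q1 0.493 F [ 0.8  0.7 -1.6] tq [-0.01 -0.01 -0.02] w 0.466 g 60.5
```

```bash
echo '[[[0, 0.04, 0, 0.06, 0, 0, 0], [0, 0, 0, 0.04, 0, 0, 0], [0, 0, 0, 0, 0, 0, 0], [0, 0, 0, 0, 0, 0, 0]]]' | python3 shift.py
echo '[[[0, 0, 0, 0.04, 0, 0, 0], [0, 0, 0, 0, 0, 0, 0]]]' | python3 shift.py
echo '[[[0, 0, 0, 0.04, 0, 0, 0], [0, 0, 0, 0, 0, 0, 0]]]' | python3 shift.py
python3 go.py .5005 .3545 .0544 1.37
```

```text
time: 31.5
tool_pos: [0.5009, 0.3541, 0.0566]
tool_rot: [-0.0, 0.774, 0.633, 0.0]
contact_force: [-0.1, 0.7, -0.8]
gripper_width: 0.461
grasp_force: 60.5
time: 31.75
tool_pos: [0.5008, 0.354, 0.0554]
tool_rot: [-0.0, 0.774, 0.633, -0.0]
contact_force: [0.4, 0.6, -0.7]
gripper_width: 0.464
grasp_force: 60.5
time: 32.0
tool_pos: [0.501, 0.3541, 0.0546]
tool_rot: [0.0, 0.774, 0.633, 0.0]
contact_force: [-0.1, 0.1, -1.0]
gripper_width: 0.463
grasp_force: 60.6
t 32.0 pos [0.501  0.3541 0.0546] psi 1.3708 rot [ 0.0002 -0.0002  0.0008] d_now [ 0.0002 -0.0005  0.0002] d_after [ 0.0002 -0.0005  0.0002] q6 0.694 q1 0.494 F [-0.1  0.1 -1. ] tq [ 0.03 -0.01 -0.01] w 0.463 g 60.6
```

Scaled: 0.0007 m is 0.028.

```bash
echo '[[[0, 0, 0, 0.028, 0, 0, 0], [0, 0, 0, 0, 0, 0, 0]]]' | python3 shift.py
echo '[[[0, 0, 0, 0.028, 0, 0, 0], [0, 0, 0, 0, 0, 0, 0]]]' | python3 shift.py
```

```text
time: 32.25
tool_pos: [0.501, 0.3542, 0.0545]
tool_rot: [-0.0, 0.774, 0.633, 0.0]
contact_force: [-1.7, -0.7, 4.2]
gripper_width: 0.461
grasp_force: 60.7
time: 32.5
tool_pos: [0.5011, 0.3543, 0.0545]
tool_rot: [-0.0, 0.774, 0.633, 0.0]
contact_force: [-3.5, -1.9, 8.2]
gripper_width: 0.464
grasp_force: 60.9
```

```bash
echo '[[[0.47, 0, 0, -0.028, 0, 0, 0], [0.55, 0, 0, 0, 0, 0, 0], [0.7, 0, 0, 0, 0, 0, 0], [1, 0, 0, 0, 0, 0, 0], [1, 0, 0, 0, 0, 0, 0]]]' | python3 shift.py
echo '[[[1, 0, 0, 0, 0, 0, 0], [1, 0, 0, -1.2, 0, 0, 0], [1, 0, 0, -1.6, 0, 0, 0], [1, 0, 0, -2, 0, 0, 0], [1, 0, 0, -2, 0, 0, 0]]]' | python3 shift.py
echo '[[[1, 0, 0, -1.6, 0, 0, 0], [1, 0, -2, 0, 0, 0, 0], [1, 0, -2, 0, 0, 0, 0], [1, 0, 0, 0, 0, 0, 0]]]' | python3 shift.py
python3 - <<'E'
from h import *
a=manip.grab_frame("top");b=manip.grab_frame("side")
z=lambda im,u0,u1,v0,v1:cv2.resize(im[v0:v1,u0:u1],(400,520),interpolation=cv2.INTER_CUBIC)
cv2.imwrite("pics/c6.png",np.hstack([cv2.resize(a[110:270,100:420],(800,300)) if 0 else z(a,110,410,60,384)[:,:],z(b,130,410,20,384)])[:,:,::-1])
E
```

```text
time: 33.12
tool_pos: [0.5008, 0.354, 0.0536]
tool_rot: [-0.0, 0.774, 0.633, -0.0]
contact_force: [-0.3, 0.3, -1.1]
gripper_width: 0.998
grasp_force: 0.0
time: 33.75
tool_pos: [0.5006, 0.3539, 0.2251]
tool_rot: [-0.0, 0.774, 0.633, -0.0]
contact_force: [0.3, 0.9, 0.3]
gripper_width: 1.003
grasp_force: 0.0
time: 34.25
tool_pos: [0.4005, 0.3745, 0.264]
tool_rot: [-0.0, 0.773, 0.634, 0.0]
contact_force: [-0.1, 1.2, -0.5]
gripper_width: 0.999
grasp_force: 0.0
```

View pics/c6.png

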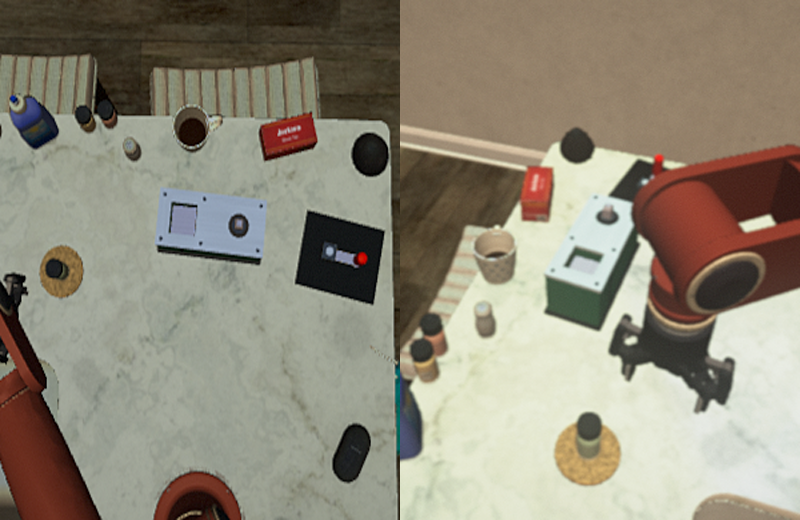

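The jar stands upright and near the middle of the coaster (top crop (56,268), side crop (589,440)). The platform is up, the crank is on the mat, and the mug, salt shaker and tea box have not moved.

```bash
python3 -c "
from plant import manip
print(manip.job_done())"
```

```text
the job is handed in; nothing more can be done
None
```

The job is handed in at about 34 s: the lift is wound to its upper stop and left up, the crank is back on the mat with its red grip upward, and the jar stands upright on the cork coaster, with the mug, salt shaker and tea box untouched.

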